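Lean a cartridge on the photo stand

TASK

The cartridge with the blue label is to be photographed: pick it up and lean it on the little yellow sloped stand, one long edge down on the ledge, its back flat against the sloping plate and the label facing out, centred sideways. Set it down gently rather than dropping it, let go so that it stays there by itself, and leave the other two cartridges where they lie.

Things in the scene. Friction and masses are not known exactly. Their poses are not given: they have to be found in the camera images.
- cart_blue: Game cartridge, grey shell with a blue label: a flat block 34 mm (x) by 57 mm (y) by 8 mm thick, lying on the desk label up. Origin at the centre of its underside (the unlabelled back); x along the 34 mm side, y along the 57 mm side, z out of the label. 14 to 27 g.
- cart_maroon: Game cartridge, dark red shell with an orange-brown label: a flat block 34 mm (x) by 57 mm (y) by 8 mm thick, lying on the desk label up. Origin at the centre of its underside (the unlabelled back); x along the 34 mm side, y along the 57 mm side, z out of the label. 14 to 27 g. Not the one to photograph.
- cart_green: Game cartridge, grey shell with a green label: a flat block 34 mm (x) by 57 mm (y) by 8 mm thick, lying on the desk label up. Origin at the centre of its underside (the unlabelled back); x along the 34 mm side, y along the 57 mm side, z out of the label. 14 to 27 g. Not the one to photograph.
- photo_stand: Yellow stand, fixed, base 88x60 mm, 52 high. Origin: mid-base, desk level; x to its rear, y left, z up; front faces -x. Sloping plate only 40 wide in y (fingers on a cartridge's short sides clear it); face rises 40 deg to +x, 46 long, from the corner (-22,0,22) mm; there a 40 wide ledge juts 7 mm, square to the face. Leaning cartridge: origin at (-9,0,33) mm, y along the stand's y.

How it is judged (in metres and radians):
At the end, for the whole second after the job is handed in: The blue-label cartridge rests on the stand by itself, still, label outwards: its origin within 8 mm of the leaning place in the stand's x and z and 14 mm sideways, its label tilted 30 to 50 degrees from facing straight up, its long side within 11 degrees of the stand's y axis (x of cart_blue in the frame of photo_stand between -0.017 and -0.001 m and y of cart_blue in the frame of photo_stand between -0.014 and 0.014 m and z of cart_blue in the frame of photo_stand between 0.025 and 0.041 m and angle between cart_blue's own z axis and vertical between 0.5231 and 0.8731 rad and angle between the y axis of cart_blue and the y axis of photo_stand, either way round below 0.2 rad and contact force between cart_blue and photo_stand above 0.03 N and linear speed of cart_blue below 0.02 m/s and angular speed of cart_blue below 0.2 rad/s); the robot touches nothing.
It fails at once if the blue-label cartridge is let go in the air, its origin more than 65 mm above the desk (height (world z) of cart_blue above 0.065 m and contact force between cart_blue and the fingers below 0.02 N).
It fails at once if the cartridge with the orange-brown label is moved more than 20 mm (distance of cart_maroon from where it was at the start of the episode above 0.02 m).
It fails at once if the cartridge with the green label is moved more than 20 mm (distance of cart_green from where it was at the start of the episode above 0.02 m).
It also fails if it takes over 40 s, if anything falls off the work surface, if the arm or the gripper's body presses on something with over 40 N, if the wrist force passes 120 N, or if a joint passes its speed limit or range.

ROBOT

A 7-joint arm with a two-finger parallel gripper is mounted at the origin on a cart in front of the work surface, level with it; the furniture and walls round the work are solid. World frame = base frame: x ahead of the robot, y to its left, z up, the work surface at z = 0. Lengths are in mm, angles in degrees, forces in N, time in s.
With the tool pointing down it reaches from about 425 to 950 mm from the base axis. Payload 4.7 kg.
Tool frame: the origin (TCP) lies midway between the tips of the shut fingers; the grasp point (between the pads) lies 19 mm behind it (tcp_to_grasp is the distance from the TCP to the grasp point, in mm); z points along the fingers, y is the line along which they close (so a half turn about z gives the same grasp; the last joint's range is limited). The gripper opens to 87 mm and grips with 3 to 60 N. Pads are 19 mm wide; open, the fingers measure 117 mm over their backs; the gripper's body (75 mm by 190 mm) begins 51 mm behind the grasp point.
Start: joints at [63.604, 26.849, -2.785, 87.806, 1.381, 65.374, -4.715], TCP at [282.539, -613.042, 222.573] pointing down, gripper open.
Joint ranges: [-148.3, 148.3], [-19.14, 114.17], [-79.39, 73.82], [5.75, 140.21], [-59.74, 239.74], [12.07, 113.84], [-152.46, 152.46]. Speed limits (degrees/s): [147.25, 147.25, 180, 180, 180, 180, 180].

INTERFACE

Orientations are given as a 3x3 rotation matrix whose columns are the frame's x, y, z axes.
In Python, from station import get_state, get_image, camera_model, close_job, spot_in, tip_of, tcp_to_grasp gives the robot as it stands.
- The arm moves only by the tool arm_command, never from a script. Its argument "commands" is one flat list of numbers, 5 for each row, row after row: the shift along the tool's x, y, z scaled (see below), then the turn about the tool's z scaled (see below), then the opening, from 0 (shut) to 1 (fully open). In form: [dx, dy, dz, spin, grip, dx, dy, dz, spin, grip, ...]. A call has 1 to 5 rows; each row shifts and turns the commanded pose from where the row before left it, along the tool's axes as they then stand; what a row does not reach is not made up. The controller multiplies each number of a shift by 50 mm and each number of a turn by 0.1 rad. A row lasts 1/8 s, in which the tool goes at most 62.5 mm and 10.7 degrees, less where a joint would pass 70% of its speed; a pose out of reach is approached as far as the arm can. A call with a number of a shift or a turn outside -1 to 1 is refused whole. A call with a gripper value outside its range is refused whole. The fingers move at their own pace and stop on an object; "newtons" is the grip in N (left out, the last holds). Time passes only in rows, so rows that do not move let the fingers close. It gives the time, the measured TCP pose, the force, the opening and the grip force at its end, in the units of the state.
- get_state(): the state, without advancing time (a new reading comes with each control period).
- get_image(name): name is "scene" or "top"; returns the picture (420x560x3 uint8, red, green, blue); there is no depth.
- camera_model(name): a dict with "fx", "fy", "cx", "cy" (pixels), "view" (4x4, takes a point from world to camera coordinates). Camera axes: x right, y down, z forward; pixel columns grow to the right and rows downward; lengths in mm; the calibration is good to about 2 mm. A picture is of the moment at which its call begins. camera_model takes no time and is no camera call.
- close_job(): hands the job in; it is judged then, once.
Trained networks look in the newest picture that a camera, given by its name, has taken for a name from the list of things; names that differ only in an ending like _2 or _b are one class to them, and where a whole thing is asked for, a point or a joint stands for the part that bears it (a point fixed in the world has none). Each returns a list of dicts, best first, with "conf" (0 to 1); they miss things now and then, are a little off and sometimes report something else, mostly with a low value. They report only what shows in the picture. A call takes as long as a camera call.
- spot_in(camera, thing): "at" ([column, row] in pixels, amid what is visible of it).
- tip_of(camera, thing): "at" ([column, row] in pixels: a listed point, or the origin of a listed thing).
The state is a dict: "time_s": time; "qpos": joint angles; "dq": joint speeds; "joint_torque": joint torques, N m; "position": TCP position; "tcp_rot": TCP orientation; "force": force on the tool from outside, world axes, zero at the start; "ft_torque": the same for the moment, N m; "opening": finger opening in mm; "grip_force": force on a finger pad.
Only numpy, scipy, OpenCV 4.12 (cv2) and the standard library are available. Lean on these libraries where they do the work, as an engineer would, in place of code of your own. Each camera call takes 0.05 s, during which the arm holds its last target. There are 200 camera calls.

## Working session

There is one attempt and no reset: what is moved stays moved. The work goes in short steps, Python scripts to look and compute and a tool call to move; the robot and the scene stay as the last step left them, time stands still between calls to the robot, and variables do not carry over. Pictures are saved under pics/ and viewed, at most 10 in all, crops included, and the job is handed in when it is done.

Besides the shell and the picture viewer there is one more tool, called after "Emit:" as name(argument=value, ...) on one line, values as JSON. arm_command: Moves the arm, as the interface text tells. Its arguments: {"type":"object","properties":{"commands":{"type":"array"},"newtons":{"type":"number"}},"required":["commands"]}

```bash
mkdir -p pics
cat > h.py <<'E'
import numpy as np, cv2
from station import *
def ray(cam,px,z):
    m=camera_model(cam);V=np.array(m["view"]);R=V[:3,:3];c=-R.T@V[:3,3]
    d=R.T@np.array([(px[0]-m["cx"])/m["fx"],(px[1]-m["cy"])/m["fy"],1])
    return c+d*(z-c[2])/d[2]
def proj(cam,p):
    m=camera_model(cam);V=np.array(m["view"]);q=V[:3,:3]@np.array(p)+V[:3,3]
    return [m["fx"]*q[0]/q[2]+m["cx"],m["fy"]*q[1]/q[2]+m["cy"]]
E
python3 - <<'E'
from h import *
for c in ["top","scene"]:
    im=get_image(c);cv2.imwrite(f"pics/{c}0.png",im[:,:,::-1])
    for t in ["cart_blue","cart_maroon","cart_green","photo_stand"]:
        for f in (spot_in,tip_of):
            for r in f(c,t)[:2]:print(c,t,f.__name__,np.round(r["at"],1),round(r["conf"],2),np.round(ray(c,r["at"],8 if f is spot_in else 0)))
s=get_state();print(s["time_s"],s["position"],s["tcp_rot"],s["opening"],tcp_to_grasp)
E
```

```text
top cart_blue call [272.5 241.3] 0.85 [463.  43.   8.]
top cart_blue call [271.8 239.5] 0.91 [468.  45.   0.]
top cart_maroon call [202.6 198.3] 0.58 [570. 206.   8.]
top cart_maroon call [204.5 204.4] 0.9 [557. 203.   0.]
top cart_green call [258.8 164.1] 0.64 [649.  71.   8.]
top cart_green call [258.1 163.7] 0.84 [652.  73.   0.]
top photo_stand call [354.2 158.8] 0.74 [ 653. -157.    8.]
top photo_stand call [354.7 159.9] 0.61 [ 652. -159.    0.]
scene cart_blue call [241.1 243.4] 0.81 [469.  51.   8.]
scene cart_blue call [235.8 207.3] 0.29 [565. 218.   8.]
scene cart_blue call [240.7 245.9] 0.76 [470.  55.   0.]
scene cart_maroon call [235.8 207. ] 0.6 [566. 220.   8.]
scene cart_maroon call [236.7 209.4] 0.74 [569. 221.   0.]
scene cart_green call [297.3 218.8] 0.48 [650.  72.   8.]
scene cart_green call [299.4 220.8] 0.59 [657.  72.   0.]
scene photo_stand call [374.1 257.8] 0.75 [ 656. -162.    8.]
scene photo_stand call [240.3 244.7] 0.27 [465.  48.   8.]
scene photo_stand call [371.6 263.6] 0.57 [ 645. -166.    0.]
0.9 [ 282.53660533 -613.04118141  222.5701667 ] [[ 9.08210096e-01  4.18514533e-01  8.63577167e-05]
 [ 4.18514538e-01 -9.08210096e-01 -5.69407462e-05]
 [ 5.46004204e-05  8.78561205e-05 -9.99999995e-01]] 87.03817740899007 18.700000000000003
```

View pics/top0.png

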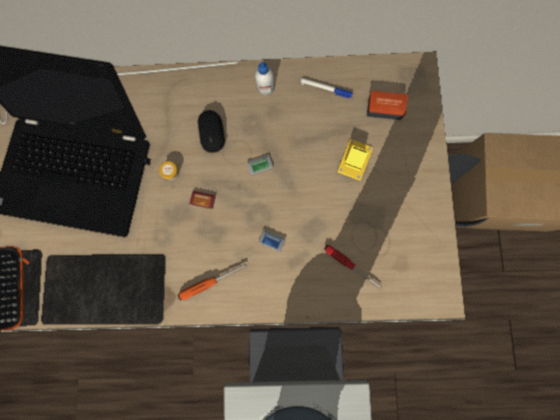

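View pics/scene0.png

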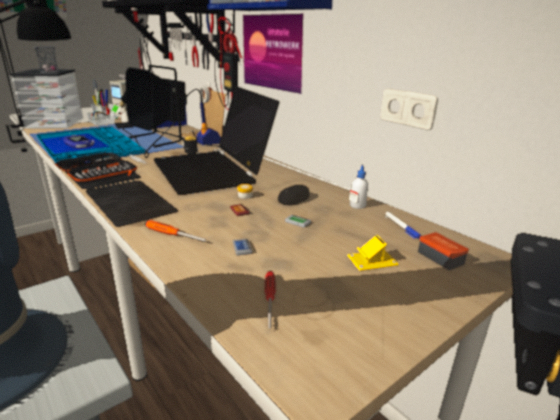

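The top picture shows the blue cartridge near (272,241), the stand near (355,160), green near (260,163) and maroon near (203,199). The scene view agrees, with blue at (241,244) and the stand at (373,255). Next I need the yaw of each.

Run:
```python
from h import *
T=cv2.imread("pics/top0.png");S=cv2.imread("pics/scene0.png")
def crop(I,x,y,w,s):return cv2.resize(I[y-w:y+w,x-w:x+w],None,fx=s,fy=s,interpolation=cv2.INTER_CUBIC)
a=np.hstack([crop(T,272,241,20,10),crop(T,355,160,28,7)[:392,:392]][0:1]);b=crop(T,355,160,28,7)
c=crop(S,241,245,20,7);d=crop(S,374,255,28,7)
W=np.zeros((600,800,3),np.uint8)
def put(I,x,y):
    I=cv2.resize(I,(400,300) if 0 else (300,300),interpolation=cv2.INTER_CUBIC);W[y:y+300,x:x+300]=I
put(a,0,0);put(b,400,0);put(c,0,300);put(d,400,300);cv2.imwrite("pics/crops.png",W)
m=np.array(camera_model("top")["view"]);print("top cam",-m[:3,:3].T@m[:3,3]);m=np.array(camera_model("scene")["view"]);print("scene cam",-m[:3,:3].T@m[:3,3])
H=cv2.cvtColor(T,cv2.COLOR_BGR2HSV)
for n,(x,y,w),lo,hi,z in [("blue",(272,241,16),(95,90,40),(125,255,255),8),("stand",(355,160,30),(18,120,60),(38,255,255),4)]:
    M=np.zeros(H.shape[:2],np.uint8);M[y-w:y+w,x-w:x+w]=cv2.inRange(H,lo,hi)[y-w:y+w,x-w:x+w]
    p=np.argwhere(M)[:,::-1];q=np.array([ray("top",u,z)[:2] for u in p])
    r=cv2.minAreaRect(q.astype(np.float32));C=np.cov(q.T);e,v=np.linalg.eigh(C)
    print(n,len(p),q.mean(0),r,"PCA yaw of long",np.degrees(np.arctan2(v[1,1],v[0,1])),np.sqrt(12*e))
```

```text
top cam [399.45969015  -2.03324305 887.62158235]
scene cam [  54.89049939 -577.37936046  431.08281983]
blue 106 [462.52367842  47.26593748] ((462.2295837402344, 46.98402404785156), (36.23900604248047, 15.640990257263184), 63.80321502685547) PCA yaw of long 65.28450775206706 [15.56204783 37.16738184]
stand 930 [ 652.77733732 -158.73394618] ((653.4944458007812, -158.81202697753906), (61.7027702331543, 91.45469665527344), 66.06044006347656) PCA yaw of long 156.91702318518557 [60.98696705 89.66673498]
```

View pics/crops.png

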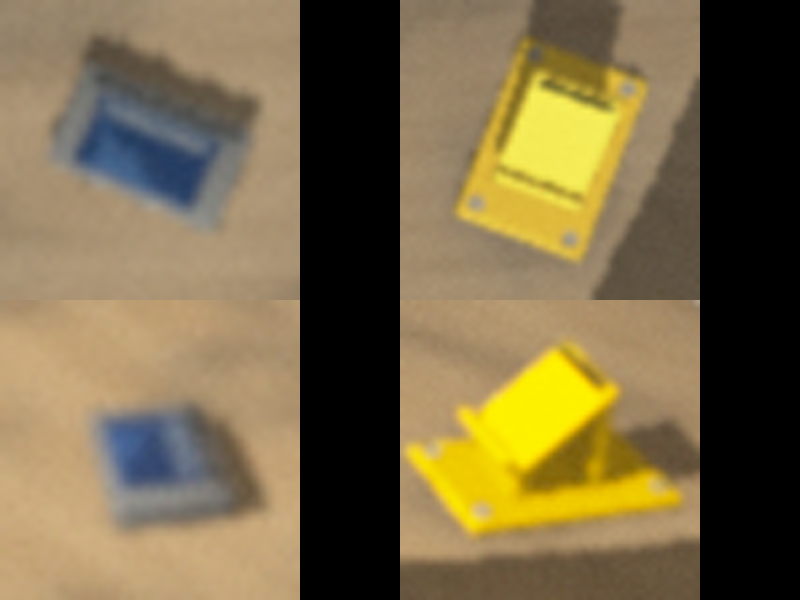

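The crops show the stand with its ledge to the lower left, so its rear points to yaw ≈ -23.5°. The cartridge's long side is at yaw ≈ 64.5°, almost parallel to the stand's y axis. The tool can't tilt, so I'll grip the short sides lightly and let the sloping plate swing the cartridge as I lower it.

```bash
cat >> h.py <<'E'
def todo(x,y,z,yaw):  # yaw of tool x axis; prints remaining shift (units of 50 mm) in present tool axes, and turn (0.1 rad)
    s=get_state();R=np.array(s["tcp_rot"]);p=np.array(s["position"])
    a=np.arctan2(R[1,0],R[0,0]);d=(np.radians(yaw)-a+np.pi)%(2*np.pi)-np.pi
    w=np.array([x,y,z])-p
    c,q=np.cos(np.radians(yaw)),np.sin(np.radians(yaw));Rf=np.array([[c,q,0],[q,-c,0],[0,0,-1]])
    print("t",s["time_s"],"p",p.round(1),"yaw",np.degrees(a).round(2),"shift mm",w.round(1),"tool now",(R.T@w/50).round(3),"tool after turn",(Rf.T@w/50).round(3),"spin",round(-d*10,2),"open",s["opening"],"F",np.round(s["force"],2))
E
python3 - <<'E'
from h import *
from scipy.optimize import minimize
T=cv2.imread("pics/top0.png");L=cv2.cvtColor(T,cv2.COLOR_BGR2LAB)[...,2].astype(float) # b: wood yellowish
w=L[215:265,245:300];bg=np.median(w);print("bg",bg,"min",w.min())
M=np.zeros(L.shape,bool);M[225:257,255:290]=L[225:257,255:290]<bg-8
print("\n".join("".join("#" if v else "." for v in r) for r in M[228:256,257:289]))
p=np.argwhere(M)[:,::-1];q=np.array([ray("top",u,8)[:2] for u in p],np.float32)
print(len(p),q.mean(0),cv2.minAreaRect(q))
todo(465,46,150,-25)
E
```

```text
bg 147.0 min 102.0
.......#........................
......####.#....................
......######....................
.....##########.................
.....#############..............
.....##############.............
....##################..........
....###################.........
...#######################......
...#########################....
..##########################....
..###########################...
..##########################....
..##########################....
..#########################.....
....#######################.....
.....######################.....
.......###################......
..........################......
............#############.......
..............###########.......
.................#######........
...................#####........
......................#.........
................................
................................
................................
................................
382 [467.45636  45.05993] ((467.73529052734375, 45.17427062988281), (57.191646575927734, 38.220706939697266), 61.557350158691406)
t 0.9 p [ 282.5 -613.   222.6] yaw 24.74 shift mm [182.5 659.  -72.6] tool now [  8.831 -10.444   1.451] tool after turn [ -2.263 -13.488   1.451] spin 8.68 open 87.03817740899007 F [-0.64 -0.23 -0.79]
```

Emit:
arm_command(commands=[0.9,-0.6,0,0,1,0.9,-0.6,0,0,1,0.9,-0.6,0,0,1,0.9,-0.6,0,0,1,0.9,-0.6,0,0,1], newtons=5)

```text
time_s: 1.52
position: [425.0, -381.1, 222.9]
tcp_rot: [[0.908, 0.418, 0.001], [0.418, -0.908, -0.001], [0.0, 0.001, -1.0]]
force: [-0.0, -1.1, -0.1]
opening: 87.0
grip_force: 0.0
```

Emit:
arm_command(commands=[0.6,-0.8,0,0,1,0.6,-0.8,0,0,1,0.6,-0.8,0,0,1,0.6,-0.8,0,0,1,0.6,-0.8,0,0,1])

```text
time_s: 2.15
position: [476.9, -136.7, 222.9]
tcp_rot: [[0.908, 0.418, 0.001], [0.418, -0.908, -0.0], [0.001, 0.001, -1.0]]
force: [0.9, -0.2, 0.2]
opening: 87.0
grip_force: 0.0
```

Emit:
arm_command(commands=[0.4,-0.9,0,0,1,0.4,-0.9,0,0,1,0.3,-0.9,0,0,1,0.2,-0.6,0,0,1,0,0,0.5,1,1])

```text
time_s: 2.78
position: [467.9, 42.2, 199.3]
tcp_rot: [[0.945, 0.328, 0.006], [0.328, -0.945, 0.001], [0.006, 0.001, -1.0]]
force: [-0.7, -1.3, -0.4]
opening: 86.7
grip_force: 0.0
```

Emit:
arm_command(commands=[0,0,0.5,1,1,0,0,0.4,1,1,0,0,0,1,1,0,0,0,1,1,0,0,0,1,1])

```text
time_s: 3.4
position: [466.8, 38.8, 152.7]
tcp_rot: [[0.985, -0.171, 0.0], [-0.171, -0.985, -0.0], [0.0, -0.0, -1.0]]
force: [0.6, -0.5, 0.6]
opening: 87.3
grip_force: 0.0
```

Emit:
arm_command(commands=[0,0,0,1,1,0,0,0,1,1,0,0,0,0.8,1,0,0,0,0,1])

```text
time_s: 3.9
position: [466.8, 38.9, 152.8]
tcp_rot: [[0.902, -0.432, 0.001], [-0.432, -0.902, -0.0], [0.001, -0.0, -1.0]]
force: [0.4, 0.6, 0.3]
opening: 87.0
grip_force: 0.0
```

```bash
python3 -c "
from h import *
todo(466,46,40,-26)"
```

```text
t 3.9 p [466.8  38.9 152.8] yaw -25.63 shift mm [  -0.8    7.1 -112.8] tool now [-0.077 -0.122  2.255] tool after turn [-0.076 -0.122  2.255] spin 0.07 open 87.02448403200647 F [0.4  0.61 0.29]
```

Emit:
arm_command(commands=[-0.08,-0.12,0.8,0.07,1,0,0,0.8,0,1,0,0,0.6,0,1,0,0,0.3,0,1,0,0,0,0,1])

```text
time_s: 4.53
position: [465.3, 46.0, 27.1]
tcp_rot: [[0.898, -0.439, -0.001], [-0.439, -0.898, -0.0], [-0.001, 0.001, -1.0]]
force: [0.4, -0.3, 0.6]
opening: 87.2
grip_force: 0.0
```

```bash
python3 -c "
from h import *
todo(466,46,1.5,-26)
I=get_image('top')[:,:,::-1];J=get_image('scene')[:,:,::-1]
f=lambda A,x,y:cv2.resize(A[y-35:y+35,x-40:x+40],(400,350),interpolation=cv2.INTER_CUBIC)
cv2.imwrite('pics/a.png',np.hstack([f(I,272,241),f(J,241,240)]))"
```

```text
t 4.525 p [465.3  46.   27.1] yaw -26.05 shift mm [  0.7   0.  -25.6] tool now [ 0.012 -0.007  0.512] tool after turn [ 0.012 -0.007  0.512] spin -0.01 open 87.19209228252251 F [ 0.42 -0.27  0.57]
```

View pics/a.png

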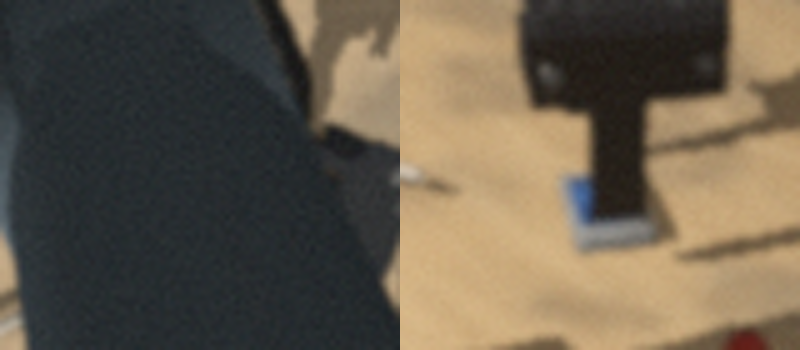

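In the scene crop the near finger, around (620,215), is in line with the middle of the cartridge's short side (578–655). The top view is blocked by the arm. I'll go down and grip.

Emit:
arm_command(commands=[0,0,0.3,0,1,0,0,0.2,0,1,0,0,0,0,0.5,0,0,0,0,0.5,0,0,0,0,0.5], newtons=5)

```text
time_s: 5.25
position: [465.9, 46.0, 2.8]
tcp_rot: [[0.898, -0.44, 0.001], [-0.44, -0.898, 0.0], [0.001, -0.0, -1.0]]
force: [-0.5, -0.8, 0.2]
opening: 64.9
grip_force: 0.0
```

Emit:
arm_command(commands=[0,0,0,0,0.5,0,0,0,0,0.5,0,0,0,0,0.5])

```text
time_s: 5.62
position: [465.8, 46.0, 2.8]
tcp_rot: [[0.898, -0.44, 0.001], [-0.44, -0.898, -0.0], [0.001, -0.0, -1.0]]
force: [-0.6, -0.2, 2.2]
opening: 57.2
grip_force: 5.0
```

Emit:
arm_command(commands=[0,0,-0.1,0,0.5,0,0,-0.3,0,0.5,0,0,-0.5,0,0.5,0,0,-0.5,0,0.5,0,0,-0.5,0,0.5], newtons=8)

```text
time_s: 6.25
position: [465.6, 46.0, 99.3]
tcp_rot: [[0.898, -0.44, 0.001], [-0.44, -0.898, 0.0], [0.001, -0.001, -1.0]]
force: [0.4, 0.4, -0.5]
opening: 56.5
grip_force: 8.0
```

```bash
python3 -c "
from h import *
todo(643,-154,100,-23.5)"
```

```text
t 6.25 p [465.6  46.   99.3] yaw -26.08 shift mm [ 177.4 -200.     0.7] tool now [ 4.945  2.034 -0.011] tool after turn [ 4.848  2.254 -0.014] spin -0.45 open 56.53003713689679 F [ 0.42  0.35 -0.49]
```

Emit:
arm_command(commands=[0,0,0,-0.45,0.5,0.3,0.15,0,0,0.5,0.6,0.3,0,0,0.5,0.7,0.3,0,0,0.5,0.7,0.35,0,0,0.5])

```text
time_s: 6.88
position: [550.3, -52.3, 97.6]
tcp_rot: [[0.917, -0.4, 0.0], [-0.4, -0.917, -0.0], [0.0, 0.0, -1.0]]
force: [1.3, 0.1, -0.7]
opening: 56.6
grip_force: 8.0
```

Emit:
arm_command(commands=[0.7,0.35,0,0,0.5,0.7,0.3,0,0,0.5,0.6,0.3,0,0,0.5,0.4,0.15,0,0,0.5,0.15,0.05,0,0,0.5])

```text
time_s: 7.5
position: [643.5, -156.5, 97.1]
tcp_rot: [[0.916, -0.402, -0.001], [-0.402, -0.916, -0.001], [-0.0, 0.001, -1.0]]
force: [-0.2, 0.1, -0.2]
opening: 56.8
grip_force: 8.0
```

Emit:
arm_command(commands=[0,0,0.3,0,0.5,0,0,0.2,0,0.5,0,0,0,0,0.5])

```text
time_s: 7.88
position: [641.6, -152.8, 70.9]
tcp_rot: [[0.918, -0.398, -0.003], [-0.398, -0.918, 0.001], [-0.004, 0.001, -1.0]]
force: [0.8, -0.3, -0.2]
opening: 57.0
grip_force: 8.0
```

```bash
python3 -c "
from h import *
todo(643,-154,48,-23.5)
I=get_image('top')[:,:,::-1];J=get_image('scene')[:,:,::-1]
f=lambda A,x,y:cv2.resize(A[y-35:y+35,x-40:x+40],(400,350),interpolation=cv2.INTER_CUBIC)
cv2.imwrite('pics/b.png',np.hstack([f(I,355,160),f(J,374,245)]))
for t in ['cart_blue','photo_stand']: print(t,spot_in('scene',t)[:2],tip_of('scene',t)[:2])
S=np.array([653.5,-158.8,0]);a=np.radians(-23.5);ux=np.array([np.cos(a),np.sin(a),0]);uy=np.array([-np.sin(a),np.cos(a),0])
for l in [(-44,30,0),(-44,-30,0),(44,-30,0),(-22,-20,22),(13.2,-20,51.6)]:
  p=proj('scene',S+l[0]*ux+l[1]*uy+[0,0,l[2]]);print(l,np.round(p,1),'crop',np.round([(p[0]-334)*5+400,(p[1]-210)*5]))"
```

```text
t 7.875 p [ 641.6 -152.8   70.9] yaw -23.43 shift mm [  1.4  -1.2 -22.9] tool now [0.037 0.01  0.458] tool after turn [0.036 0.01  0.458] spin 0.01 open 57.04517097272026 F [ 0.84 -0.27 -0.23]
cart_blue [{'at': [366.4, 223.5], 'conf': 0.52}] [{'at': [369.7, 229.3], 'conf': 0.65}]
photo_stand [{'at': [371.8, 258.9], 'conf': 0.78}] [{'at': [372.3, 263.5], 'conf': 0.9}]
(-44, 30, 0) [346.3 256. ] crop [461. 230.]
(-44, -30, 0) [358.7 271.4] crop [524. 307.]
(44, -30, 0) [398.  265.8] crop [720. 279.]
(-22, -20, 22) [367.8 257.9] crop [569. 240.]
(13.2, -20, 51.6) [385.6 243.1] crop [658. 165.]
```

View pics/b.png

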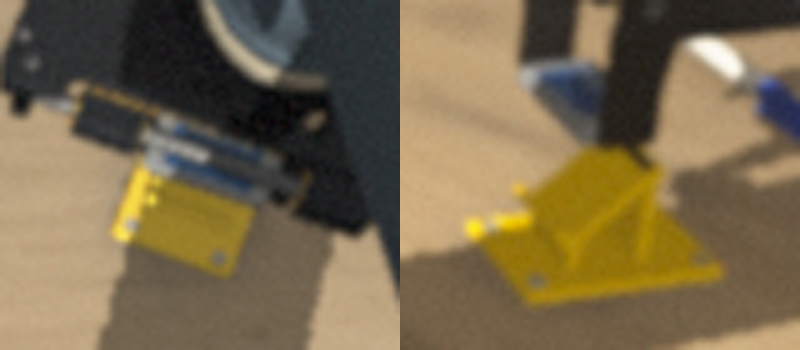

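The stand's corners agree with the model to about 1 px. In the scene crop the cartridge sits at roughly (520–600, 60–145), so I'll check its tilt in the grip against predicted corners.

```bash
python3 -c "
from h import *
s=get_state();P=np.array(s['position']);a=np.radians(-23.43);ux=np.array([np.cos(a),np.sin(a),0]);uy=np.array([-np.sin(a),np.cos(a),0])
C=P+[0,0,1.2]
A=cv2.imread('pics/b.png');out=[]
for th in (0,25):
  t=np.radians(th);B=A.copy()
  for cam,x0,y0,ox in(('top',315,125,0),('scene',334,210,400)):
    q=[]
    for (i,j,k) in [(-17,-28.5,4),(-17,28.5,4),(17,28.5,4),(17,-28.5,4),(-17,-28.5,4),(-17,-28.5,-4),(-17,28.5,-4)]:
      p=proj(cam,C+ux*(i*np.cos(t)-k*np.sin(t))+uy*j+np.array([0,0,i*np.sin(t)+k*np.cos(t)]));q.append([(p[0]-x0)*5+ox,(p[1]-y0)*5])
    cv2.polylines(B,[np.int32(q)],False,(0,0,255) if th==0 else (0,255,0),1)
  out.append(B[:300] )
cv2.imwrite('pics/c.png',np.vstack(out))"
```

```text
(no output)
```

View pics/c.png

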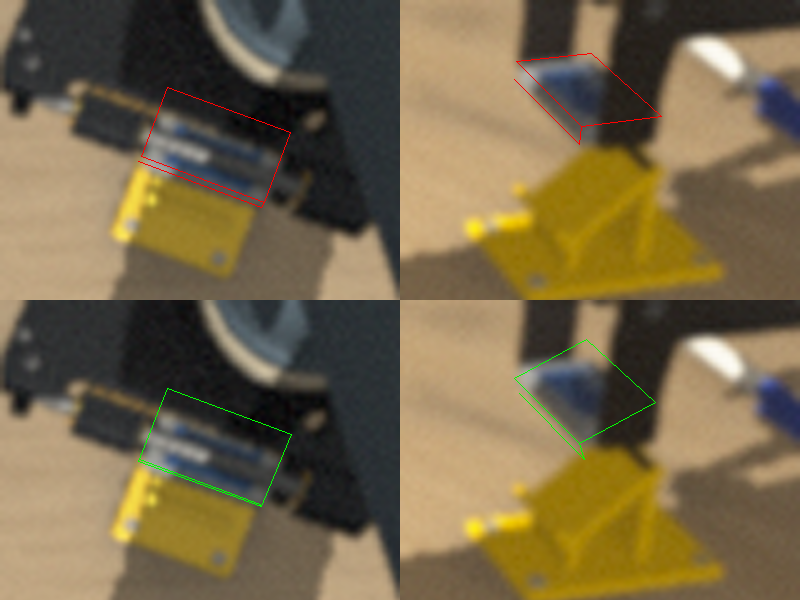

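The flat outline fits well, with the cartridge about 1–2 mm to the rear of the TCP. I'll ease the grip to 3 N and lower it onto the slope.

Emit:
arm_command(commands=[0.02,0.01,0.2,0,0.5,0,0,0.15,0,0.5,0,0,0.06,0,0.5,0,0,0.04,0,0.5,0,0,0.04,0,0.5], newtons=3)

```text
time_s: 8.8
position: [643.9, -154.5, 48.1]
tcp_rot: [[0.917, -0.399, -0.0], [-0.399, -0.917, 0.0], [-0.0, -0.0, -1.0]]
force: [-0.7, 0.4, 0.6]
opening: 57.3
grip_force: 3.0
```

Emit:
arm_command(commands=[0,0,0.04,0,0.5,0,0,0.04,0,0.5,0,0,0,0,0.5])

```text
time_s: 9.18
position: [643.9, -154.7, 44.0]
tcp_rot: [[0.917, -0.399, 0.0], [-0.399, -0.917, 0.0], [0.0, -0.0, -1.0]]
force: [0.7, -0.0, 0.5]
opening: 57.2
grip_force: 3.0
```

Emit:
arm_command(commands=[-0.02,0,0.04,0,0.5,0,0,0.04,0,0.5,0,0,0,0,0.5])

```text
time_s: 9.55
position: [642.8, -154.5, 39.8]
tcp_rot: [[0.917, -0.399, -0.0], [-0.399, -0.917, -0.0], [-0.0, 0.0, -1.0]]
force: [-0.0, -0.0, 0.3]
opening: 56.9
grip_force: 3.0
```

```bash
cat > v.py <<'E'
import sys
from h import *
P=np.array(get_state()['position']);a=np.radians(-23.5);d=P-[653.5,-158.8,0]
print("TCP in stand",(np.cos(a)*d[0]+np.sin(a)*d[1]).round(1),(-np.sin(a)*d[0]+np.cos(a)*d[1]).round(1),P[2].round(1))
I=get_image('top')[:,:,::-1];J=get_image('scene')[:,:,::-1]
f=lambda A,x,y:cv2.resize(A[y-25:y+25,x-25:x+25],(400,400),interpolation=cv2.INTER_CUBIC)
cv2.imwrite(sys.argv[1],np.hstack([f(I,355,160),f(J,372,245)]))
E
python3 v.py pics/d.png
```

```text
TCP in stand -11.6 -0.3 39.8
```

View pics/d.png

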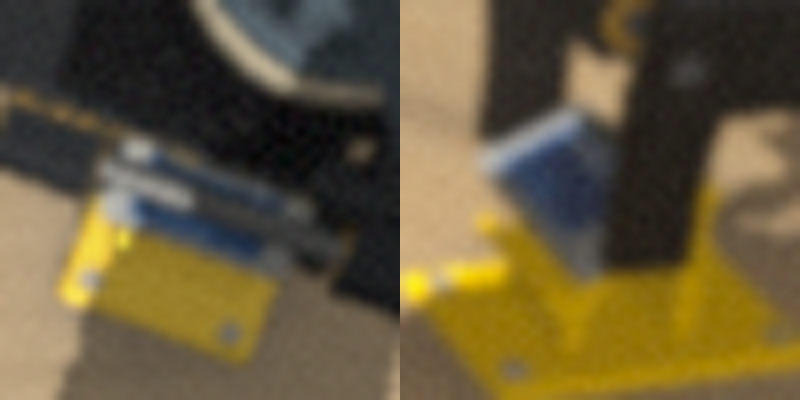

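The cartridge is swinging up as planned: its left short edge now slopes up to the rear in the scene crop, from (485,165) to (575,110). I'll keep lowering.

Emit:
arm_command(commands=[0,0,0.03,0,0.5,0,0,0.03,0,0.5,0,0,0.03,0,0.5,0,0,0,0,0.5])

```text
time_s: 10.15
position: [642.9, -154.3, 35.4]
tcp_rot: [[0.917, -0.399, -0.0], [-0.399, -0.917, 0.0], [-0.0, 0.0, -1.0]]
force: [-0.3, 0.9, 0.7]
opening: 57.0
grip_force: 3.0
```

```bash
python3 v.py pics/e.png
```

```text
TCP in stand -11.6 -0.1 35.4
```

View pics/e.png

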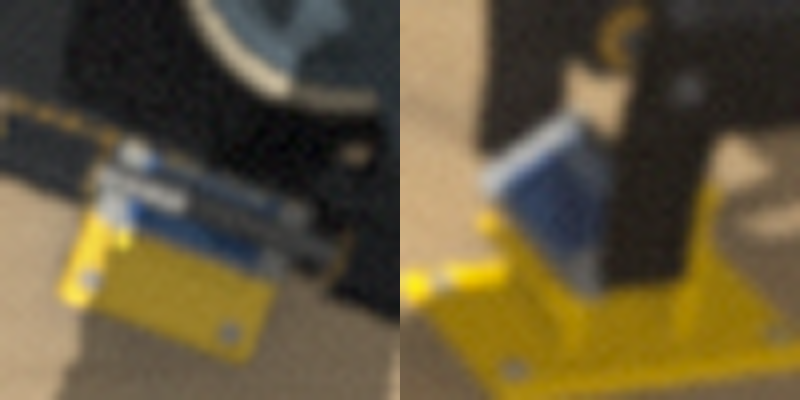

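The tilt is now near 40° and the front edge is just above the ledge. I'll go down another 2 mm and then release.

Emit:
arm_command(commands=[0,0,0.03,0,0.5,0,0,0.02,0,0.5,0,0,0,0,0.5])

```text
time_s: 10.62
position: [642.9, -154.3, 33.0]
tcp_rot: [[0.917, -0.399, 0.0], [-0.399, -0.917, -0.0], [0.0, 0.0, -1.0]]
force: [-0.1, 1.1, -0.1]
opening: 57.2
grip_force: 3.0
```

Emit:
arm_command(commands=[0,0,0,0,0.66,0,0,0,0,0.7,0,0,0,0,0.8,0,0,0,0,1,0,0,0,0,1])

```text
time_s: 11.25
position: [643.0, -154.4, 33.1]
tcp_rot: [[0.917, -0.399, 0.0], [-0.399, -0.917, -0.0], [0.0, 0.0, -1.0]]
force: [-0.0, 0.2, 0.3]
opening: 81.0
grip_force: 0.0
```

Emit:
arm_command(commands=[0,0,0,0,1,0,0,-0.2,0,1,0,0,-0.5,0,1,0,0,-0.8,0,1,0,0,-0.8,0,1])

```text
time_s: 11.88
position: [642.9, -154.4, 149.9]
tcp_rot: [[0.917, -0.399, 0.0], [-0.399, -0.917, -0.0], [0.0, -0.0, -1.0]]
force: [0.8, -0.8, 0.6]
opening: 87.2
grip_force: 0.0
```

Emit:
arm_command(commands=[-0.8,0,-0.3,0,1,-0.8,0,0,0,1,-0.8,0,0,0,1,-0.5,0,0,0,1,0,0,0,0,1])

```text
time_s: 12.5
position: [508.9, -95.9, 164.0]
tcp_rot: [[0.917, -0.398, 0.001], [-0.398, -0.917, -0.001], [0.001, 0.0, -1.0]]
force: [1.3, -0.7, 0.7]
opening: 86.9
grip_force: 0.0
```

```bash
python3 v.py pics/f.png
python3 - <<'E'
from h import *
for c in ("top","scene"):
    get_image(c)
    for t in ("cart_blue","cart_green","cart_maroon"):
        for r in tip_of(c,t)[:1]: print(c,t,np.round(r["at"],1),r["conf"],np.round(ray(c,r["at"],33 if "blue" in t else 0)))
a=np.radians(-23.5);print("want",np.array([653.5,-158.8])-9*np.array([np.cos(a),np.sin(a)]))
E
```

```text
TCP in stand -157.7 -0.0 164.0
top cart_green [259.1 163. ] 0.62 [654.  71.   0.]
top cart_maroon [205.4 199.9] 0.91 [568. 201.   0.]
scene cart_blue [367.2 243.9] 0.92 [ 653. -142.   33.]
scene cart_green [299.9 223.6] 0.6 [648.  60.   0.]
scene cart_maroon [364.6 242.6] 0.69 [703. -99.   0.]
want [ 645.24645933 -155.21125838]
```

View pics/f.png

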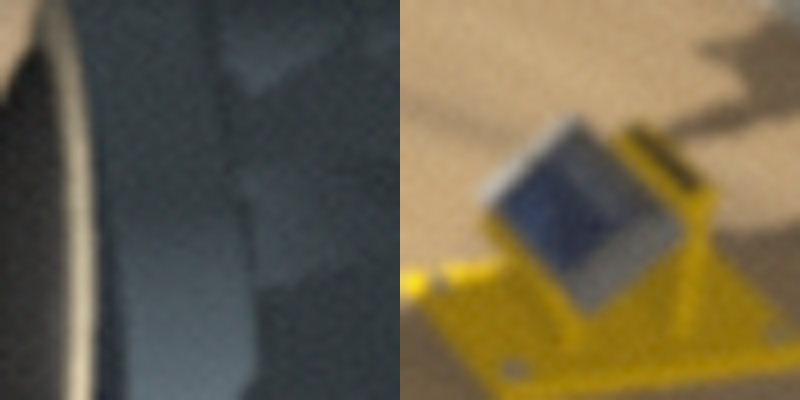

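The cartridge leans on the plate by itself. Its label corners are at about (485,200), (590,312), (685,232) and (572,118) in the crop, so I'll compare those with the ideal pose.

Run:
```python
from h import *
from scipy.optimize import least_squares
a=np.radians(-23.5);ux=np.array([np.cos(a),np.sin(a),0]);uy=np.array([-np.sin(a),np.cos(a),0]);S=np.array([653.5,-158.8,0])
obs=np.array([[485,200],[590,312],[685,232],[572,118]])
def f(v):
    x,y,z,th=v;t=np.radians(th);q=[]
    for i,j in((-17,28.5),(-17,-28.5),(17,-28.5),(17,28.5)):
        p=proj("scene",S+ux*(x+i*np.cos(t)-8*np.sin(t))+uy*(y+j)+np.array([0,0,z+i*np.sin(t)+8*np.cos(t)]));q.append([(p[0]-347)*8+400,(p[1]-220)*8])
    return np.array(q)
print(f([-9,0,33,40]).round());print(least_squares(lambda v:(f(v)-obs).ravel(),[-9,0,33,40]).x.round(1))
```

```text
[[466. 191.]
 [566. 302.]
 [673. 213.]
 [566. 107.]]
[ 3.3 12.1 21.3 42.4]
```

The remaining offset of about 2 px could be calibration error. I'll clear the arm from the top view to confirm the sideways position.

Emit:
arm_command(commands=[0,-1,0,0,1,0,-1,0,0,1,0,-1,0,0,1,0,-1,0,0,1,0,-1,0,0,1])

```text
time_s: 13.62
position: [610.4, 134.1, 162.9]
tcp_rot: [[0.917, -0.399, 0.0], [-0.399, -0.917, -0.0], [0.0, 0.0, -1.0]]
force: [0.3, -0.1, 0.2]
opening: 86.9
grip_force: 0.0
```

```bash
python3 v.py pics/g.png
python3 - <<'E'
from h import *
get_image("top")
for t in ("cart_blue","cart_green","cart_maroon"):
    for r in tip_of("top",t)[:1]: print(t,np.round(r["at"],1),r["conf"],np.round(ray("top",r["at"],33 if "blue" in t else 0)))
a=np.radians(-23.5);ux=np.array([np.cos(a),np.sin(a),0]);uy=np.array([-np.sin(a),np.cos(a),0]);S=np.array([653.5,-158.8,0]);t=np.radians(40)
B=cv2.imread("pics/g.png");q=[]
for i,j in((-17,28.5),(-17,-28.5),(17,-28.5),(17,28.5)):
    p=proj("top",S+ux*(-9+i*np.cos(t)-8*np.sin(t))+uy*j+np.array([0,0,33+i*np.sin(t)+8*np.cos(t)]));q.append([(p[0]-330)*8,(p[1]-135)*8])
cv2.polylines(B,[np.int32(q)],True,(0,0,255),1);cv2.imwrite("pics/g2.png",B)
E
```

```text
TCP in stand -156.3 251.4 162.9
cart_blue [358.3 160.2] 0.82 [ 642. -162.   33.]
cart_green [258.8 161.8] 0.6 [657.  71.   0.]
```

View pics/g2.png

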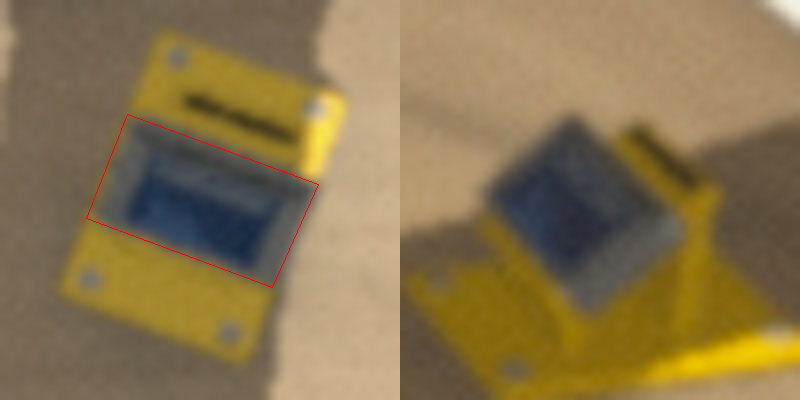

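The top view shows the cartridge within about 1 px of the ideal outline, centred and square on the stand. I'm handing it in.

```bash
python3 -c "
from station import *
print(close_job())"
```

```text
the job is handed in; nothing more can be done
None
```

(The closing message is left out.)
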